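# Offer up the guard hinge leaf

### The arm

A 6-joint arm with a two-finger parallel gripper is mounted at the origin on the work surface. World frame = base frame: x ahead of the robot, y to its left, z up, the work surface at z = 0. Lengths are in m, angles in rad, forces in N, time in s.
With the tool pointing down it reaches from about 0.375 to 0.925 m from the base axis. Payload 5.7 kg.
Tool frame: the origin (TCP) lies midway between the tips of the shut fingers; the grasp point (between the pads) lies 19 mm behind it; z points along the fingers, y is the line along which they close (so a half turn about z gives the same grasp; the last joint's range is limited). The gripper opens to 85 mm and grips with 20 to 120 N. Pads are 22 mm wide; open, the fingers measure 114 mm over their backs; the gripper's body (76 mm by 85 mm) begins 54 mm behind the grasp point. The pads swing forward as they close: fully open they stand 13 mm farther back than shut.
Start: joints at [-1.286, 0.359, 1.51, -0, 1.272, -0.115], TCP at [0.234, -0.553, 0.231] pointing down, gripper open.
Joint ranges: [-2.97, 2.97], [-1.01, 2.36], [0.21, 2.38], [-0.96, 4.11], [0.2, 2.71], [-2.98, 2.98]. Speed limits (rad/s): [2.39, 2.39, 3.14, 3.14, 3.14, 3.14].

### API

Orientations are given as a rotation vector (axis times angle).
In Python, from rig import sense, get_image, camera_model, job_done gives the robot as it stands. The module is installed in compiled form; this text tells all that it offers.
- The arm moves only by the shell command python3 -m crank 'ROWS' [OPENING] [FORCE]. ROWS is JSON, a list of rows, each a list of 4 numbers: the shift along the tool's x, y, z in m, then the turn about the tool's z in rad. In form: [[dx, dy, dz, spin], ...]. A call has 1 to 10 rows; each row is the pose to reach, as a shift and turn from the pose commanded when the call began, along the tool's axes at that moment; what a row does not reach only later rows make up. A row lasts 1/12 s, in which the tool goes at most 41.7 mm and 7.16 degrees, less where a joint would pass 70% of its speed; a pose out of reach is approached as far as the arm can. A call with a gripper value outside its range is refused whole. OPENING is the closure, from 0 (fully open) to 1 (shut), set as the call begins (- or left out, the last holds). The fingers move at their own pace and stop on an object; FORCE is the grip in N (left out, the last holds). Time passes only in rows, so rows that repeat a pose let the fingers close. It gives the time, the measured TCP pose, the force, the opening and the grip force at its end, in the units of the state.
- sense(): the state, without advancing time (a new reading comes with each control period).
- get_image(name): name is "side" or "top"; returns the picture (384x512x3 uint8, red, green, blue); there is no depth.
- camera_model(name): a dict with "fx", "fy", "cx", "cy" (pixels), "cam_to_world" (4x4, takes a point from camera to world coordinates). Camera axes: x right, y down, z forward; pixel columns grow to the right and rows downward; lengths in m; the calibration is good to about 2 mm. A picture is of the moment at which its call begins. camera_model takes no time and is no camera call.
- job_done(): hands the job in; it is judged then, once.
The state is a dict: "t": time; "q": joint angles; "joint_velocities": joint speeds; "effort": joint torques, N m; "tcp_pos": TCP position; "tcp_rot": TCP orientation; "wrist_force": force on the tool from outside, world axes, zero at the start; "torque": the same for the moment, N m; "gripper_width": finger opening in m; "grip_force": force on a finger pad.
Only numpy, scipy, OpenCV 4.12 (cv2) and the standard library are available. Lean on these libraries where they do the work, as an engineer would, in place of code of your own. Each camera call takes 0.05 s, during which the arm holds its last target. There are 200 camera calls.

### The job

Refit the loader guard's hinge: take the loose hinge leaf that has a single knuckle halfway up its edge, draw it up out of its slotted stand, bring it to the white jamb post and slide its knuckle in between the two knuckles of the jamb's leaf. Hold it there, upright and straight in line with the jamb's leaf, so that the three holes line up and a colleague can drop in the 8 mm pin; the gripper carries the leaf, which must not rest on or press against the jamb, and the program finishes while still holding it still. Leave the other leaf (with two knuckles), the pin and everything else on the table where they are.

Things in the scene. Friction and masses are not known exactly. Their poses are not given: they have to be found in the camera images.
- leaf: The loose leaf to fit, 0.2-0.33 kg: upright aluminium plate, 100 mm along its x, 8 mm thick (y), 100 mm high (z); origin: centre of its underside, x points to the knuckle edge, z up. One knuckle (upright steel tube, 24 mm outside, 14 mm hole) with its axis at x = 68, y = 0, spanning z = 30 to 60 mm. Starts in leaf_stand, underside 8 mm above the table. Can be pinched across its thickness at the upper edge.
- leaf_bore (a point): Centre of the hole in the loose leaf's knuckle: leaf x = 68, y = 0, z = 45 mm. Axes as the leaf's.
- jamb: Fixed white post, 80 x 80 x 190 mm high, from x = 52 to 132 mm, carrying an 8 mm thick fixed leaf (x = 18 to 52, z = 70 to 170 mm) with two knuckles. Origin: on the table straight below the hinge axis; x points from that axis to the post (the open side, from which the loose leaf comes, is -x); z up. Foot 100 x 100 x 12 mm about x = 92.
- jamb_bore (a point): Point on the upright hinge axis: jamb x = 0, y = 0, z = 120 mm, axes as the jamb's; leaf_bore belongs here, leaf x along jamb x (leaf underside then at 75 mm). The two fixed knuckles (24 mm outside, 14 mm hole) span z = 70-100 and 140-170 mm: 40 mm gap for the 30 mm knuckle. Matched, 6 mm is free between plate edge and fixed knuckles.
- leaf_stand: Fixed grey plastic stand: foot 100 (x) x 60 (y) x 8 mm; two cheeks 90 mm long, tops 33 mm above the table, with an 11 mm wide slot between them along x. Origin: centre of underside, z up. It holds the leaf; the slot runs along the leaf's x.
- spare_leaf: The other loose leaf, not to be moved: upright aluminium plate, 100 mm along its x, 8 mm thick (y), 100 mm high (z); origin: centre of its underside, x points to the knuckle edge, z up. Two knuckles (24 mm outside) with their axis at x = 68 span z = 0 to 22 and z = 78 to 100 mm.
- spare_stand: Fixed grey plastic stand: foot 100 (x) x 60 (y) x 8 mm; two cheeks 90 mm long, tops 33 mm above the table, with an 11 mm wide slot between them along x. Origin: centre of underside, z up. It holds the spare leaf.
- tube_rack: Bystander: loose white tube rack, 72 x 160 mm, 88 mm high with its capped tubes; origin: centre of underside
- pin_tray: Bystander: loose low black tray, 140 x 26 x 14 mm; origin: centre of underside
- hinge_pin: Bystander: the steel hinge pin, 8 mm thick, 120 mm long, lying in the tray (stays there; a colleague will insert it)
- screwdriver: Bystander: loose screwdriver lying on the table, 180 mm long
- wrench: Bystander: loose wrench lying on the table, 160 mm long
- jar: Bystander: loose white jar, 56 mm across, 70 mm high; origin: centre of underside
- reagent_bottle: Bystander: loose bottle, 66 mm across, 160 mm high; origin: centre of underside
Things that resemble listed ones, but are neither listed nor needed, are in the scene too. Leave any blue or orange look-alike of the leaf alone. Leave any pink look-alike of the leaf_stand alone.

How it is judged:
On the way:
1. the leaf has been drawn up out of its stand, held by the gripper (z of leaf in the frame of leaf_stand above 0.04 m and contact force between leaf and the fingers above 2 N), for 0.2 s.
At the end, for the whole second after the job is handed in: The gripper holds the leaf (over 2 N), still (under 20 mm/s), its hole within 4 mm sideways and 6 mm in height of the jamb's hinge axis point, upright within 0.08 rad, in line with the jamb's leaf within 0.26 rad, with under 1.5 N between leaf and jamb (horizontal distance between leaf_bore and jamb_bore below 0.004 m and z of leaf_bore in the frame of jamb_bore between -0.006 and 0.006 m and angle between leaf's own z axis and vertical below 0.08 rad and angle between the x axis of leaf and the x axis of jamb, either way round below 0.26 rad and contact force between leaf and the fingers above 2 N and contact force between leaf and jamb below 1.5 N and linear speed of leaf below 0.02 m/s); the arm keeps its last pose, push and grip.
It fails at once if the spare leaf or a bystander is moved more than 20 mm (distance of any of spare_leaf, tube_rack, pin_tray, hinge_pin, screwdriver, wrench, jar, reagent_bottle from where it was at the start of the episode above 0.02 m).
It also fails if it takes over 42 s, if anything falls off the work surface, if the arm or the gripper's body presses on something with over 40 N, if the wrist force passes 120 N, or if a joint passes its speed limit or range.

## Working session

There is one attempt and no reset: what is moved stays moved. The work goes in short steps, Python scripts to look and compute and a shell command to move; the robot and the scene stay as the last step left them, time stands still between calls to the robot, and variables do not carry over. Pictures are saved under pics/ and viewed, at most 10 in all, crops included, and the job is handed in when it is done.

```bash
mkdir -p pics; cat > h.py <<'E'
import numpy as np, cv2
from rig import *
from scipy.spatial.transform import Rotation as R
def ray(cam,u,v):
    m=camera_model(cam);T=np.array(m["cam_to_world"])
    d=T[:3,:3]@np.array([(u-m["cx"])/m["fx"],(v-m["cy"])/m["fy"],1]);return T[:3,3],d
def at(cam,u,v,z):
    o,d=ray(cam,u,v);return o+d*(z-o[2])/d[2]
def px(cam,p):
    m=camera_model(cam);T=np.array(m["cam_to_world"]);c=T[:3,:3].T@(np.array(p)-T[:3,3])
    return np.array([m["fx"]*c[0]/c[2]+m["cx"],m["fy"]*c[1]/c[2]+m["cy"]])
def snap(cam,name,crop=None,s=1):
    im=get_image(cam)[:,:,::-1]
    cv2.imwrite("pics/raw_"+name,im)
    if crop: u0,v0,u1,v1=crop; im=im[v0:v1,u0:u1]
    im=cv2.resize(im,None,fx=s,fy=s,interpolation=cv2.INTER_CUBIC);cv2.imwrite("pics/"+name,im)
E
python3 - <<'E'
from h import *
snap("top","top0.png",s=1.5);snap("side","side0.png",s=1.5)
for c in("top","side"):
    m=camera_model(c);print(c,m["fx"],m["cx"],m["cy"],np.round(m["cam_to_world"],3))
s=sense();print(s["t"],s["tcp_pos"],s["tcp_rot"],R.from_rotvec(s["tcp_rot"]).as_matrix().round(3),s["gripper_width"])
E
```

```text
top 354.6605489372432 259.52386139142106 190.88816569429594 [[-0.023 -0.994  0.111  0.449]
 [-1.     0.024  0.002 -0.072]
 [-0.005 -0.11  -0.994  1.142]
 [ 0.     0.     0.     1.   ]]
side 347.0887610996341 255.28599293684894 194.67753402101627 [[-0.997 -0.066  0.046  0.52 ]
 [-0.08   0.761 -0.644  0.529]
 [ 0.007 -0.646 -0.763  0.785]
 [ 0.     0.     0.     1.   ]]
0.1 [ 0.23335355 -0.55208265  0.23050942] [-3.07735867e+00 -6.23498442e-01  2.41611971e-04] [[ 0.921  0.389 -0.   ]
 [ 0.389 -0.921  0.002]
 [ 0.    -0.002 -1.   ]] 0.0854571048866216
```

View pics/top0.png

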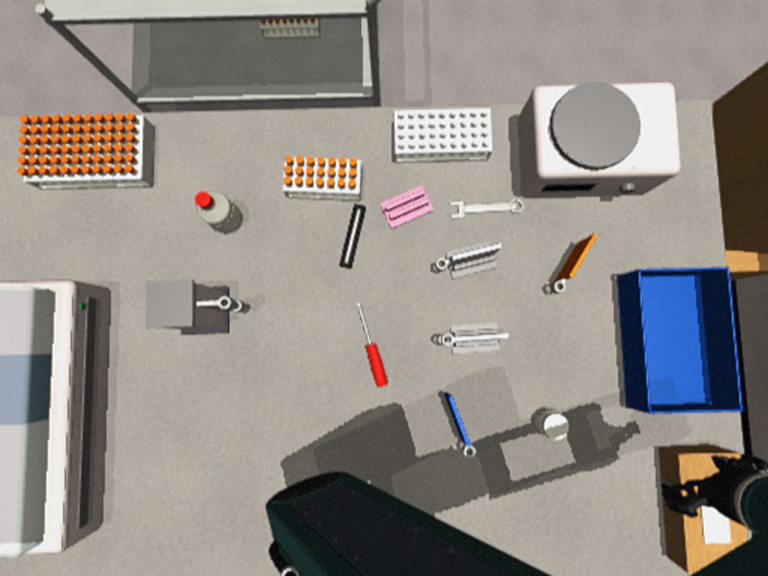

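View pics/side0.png

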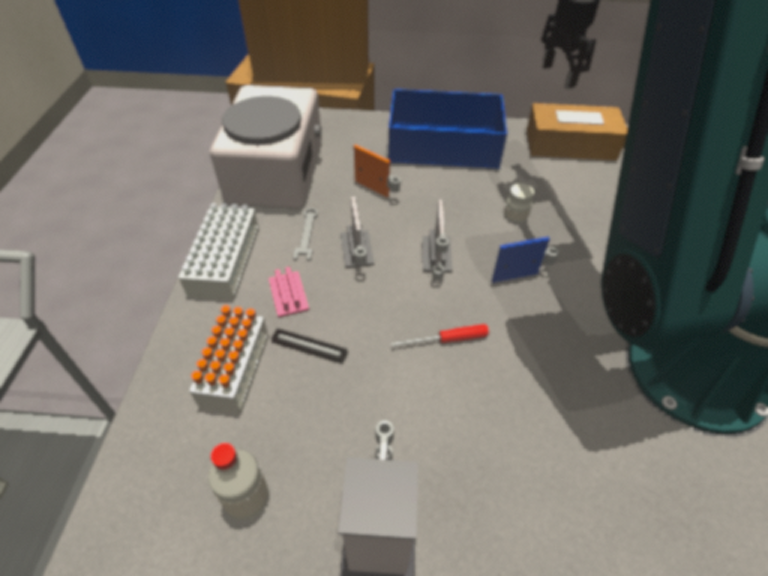

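The top picture shows two grey leaves in stands, with knuckles at about (441,264) and (446,340) in the 1.5x picture. The jamb axis is near (225,303). The candidates in the side picture are leaf A (357,230), leaf B (438,235), orange (372,170) and blue (520,260). I'll check A and B in a close crop.

```bash
python3 - <<'E'
from h import *
s=cv2.imread("pics/raw_side0.png");t=cv2.imread("pics/raw_top0.png")
a=cv2.resize(s[125:190,220:310],None,fx=6,fy=6,interpolation=cv2.INTER_CUBIC)[:,:540]
b=cv2.resize(s[270:345,220:290],None,fx=3.5,fy=3.5,interpolation=cv2.INTER_CUBIC)
cv2.imwrite("pics/a.png",a)
c=np.zeros((600,800,3),np.uint8)
x=cv2.resize(t[155:240,280:345],None,fx=7,fy=7,interpolation=cv2.INTER_CUBIC);c[:595,:455]=x
y=cv2.resize(t[180:225,95:170],None,fx=4.5,fy=4.5,interpolation=cv2.INTER_CUBIC);c[:y.shape[0],460:460+y.shape[1]]=y
c[210:210+b.shape[0],460:460+b.shape[1]]=b
cv2.imwrite("pics/c.png",c)
E
```

```text
(no output)
```

View pics/a.png

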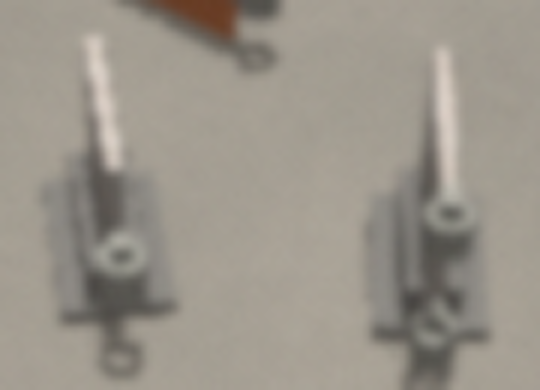

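View pics/c.png

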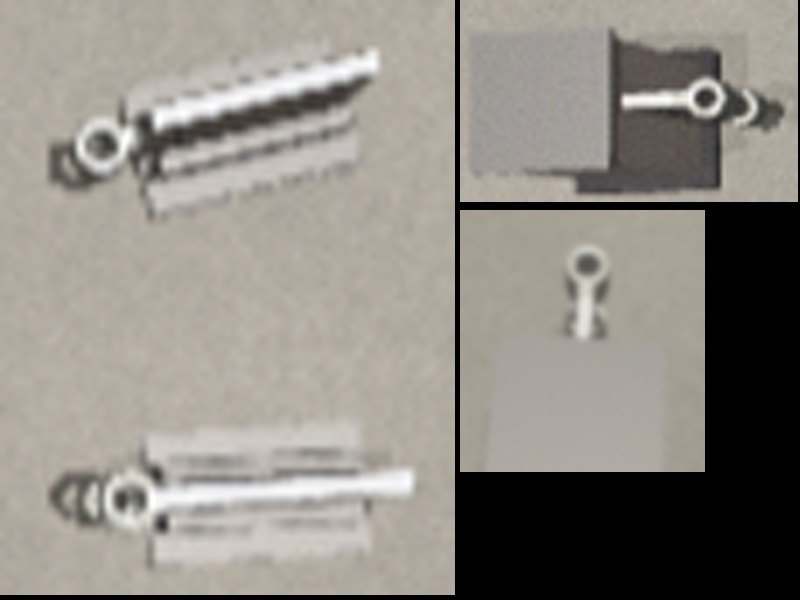

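In the crops, leaf A (left in the side crop, upper in the top crop) has one knuckle below its top edge, so it is the target. Leaf B shows one knuckle at the top and one at the bottom, so it is the spare. Target knuckle: top crop (102,145), side crop (121,256). Jamb knuckle: (246,97) and (127,55) within its panels.

```bash
python3 - <<'E'
from h import *
def T(U,V,s,o): return ((U+.5)/s-.5+o[0],(V+.5)/s-.5+o[1])
t=lambda U,V:T(U,V,7,(280,155)); j=lambda U,V:T(U-460,V,4.5,(95,180)); s=lambda U,V:T(U,V,6,(220,125)); sj=lambda U,V:T(U-460,V-210,3.5,(220,270))
pr=lambda n,p:print(n,np.round(p*1000,1))
A=at("top",*t(102,145),.068);pr("kn top",A);pr("kn side",at("side",*s(121,256),.068))
e1=at("top",*t(154,118),.108);e2=at("top",*t(378,62),.108);pr("edge top",e1);pr("",e2);d=e1-e2;print(np.linalg.norm(d),np.degrees(np.arctan2(d[1],d[0])))
f1=at("side",*s(113,165),.108);f2=at("side",*s(93,40),.108);pr("edge side",f1);pr("",f2);d=f1-f2;print(np.linalg.norm(d),np.degrees(np.arctan2(d[1],d[0])))
m=(e1+e2)/2;k=A-m;print("axis mid->knuckle",np.linalg.norm(k[:2]),np.degrees(np.arctan2(k[1],k[0])))
J=at("top",*j(706,97),.170);pr("jamb",J);Js=at("side",*sj(587,265),.170);pr("jamb side",Js)
pr("plate root",at("top",*j(622,101),.170));pr("side root",at("side",*sj(583,337),.170))
c=[at("top",*j(*q),.190) for q in((612,30),(612,171),(471,172),(471,32))]
for q in c: pr("post",q)
d=(c[0]+c[1]-c[2]-c[3]);print("post ang",np.degrees(np.arctan2(d[1],d[0])))
pr("spare kn",at("top",*t(131,498),.108));pr("spare end",at("top",*t(412,482),.108))
E
```

```text
kn top [ 614.3 -176.9   68. ]
kn side [ 616.1 -175.5   68. ]
edge top [ 619.1 -195.2  108. ]
 [ 640.7 -290.6  108. ]
0.09777218649339794 102.77776577609136
edge side [ 621.1 -196.2  108. ]
 [ 641.3 -286.7  108. ]
0.09275377257417926 102.60717489726275
axis mid->knuckle 0.06789189792950713 103.31401109768841
jamb [536.3 233.9 170. ]
jamb side [537.5 235.4 170. ]
plate root [535.1 285.3 170. ]
side root [536.4 275.7 170. ]
post [576.3 284.7 190. ]
post [491.6 283.2 190. ]
post [493.  367.5 190. ]
post [577.2 369.8 190. ]
post ang -90.75315445165286
spare kn [ 460.1 -179.9  108. ]
spare end [ 464.  -296.5  108. ]
```

```bash
python3 -m crank '[[0.488,-0.142,0,-1.398],[0.488,-0.142,0,-1.398],[0.488,-0.142,0,-1.398],[0.488,-0.142,0,-1.398],[0.488,-0.142,0,-1.398],[0.488,-0.142,0,-1.398],[0.488,-0.142,0,-1.398],[0.488,-0.142,0,-1.398],[0.488,-0.142,0,-1.398],[0.488,-0.142,0,-1.398]]' 0 60
cat > go.py <<'E'
# usage: go.py x y z yawdeg -> shift in tool axes
import sys
from h import *
x,y,z,w=map(float,sys.argv[1:]);s=sense();M=R.from_rotvec(s["tcp_rot"]).as_matrix()
yaw=np.arctan2(M[1,0],M[0,0])
print("t",s["t"],"pos",np.round(s["tcp_pos"],4),"yaw",round(np.degrees(yaw),2),"tilt",np.round(M[:2,2],4),"shift",np.round(M.T@(np.array([x,y,z])-s["tcp_pos"]),4),"spin",round(-(np.radians(w)-yaw),4),"F",np.round(s["wrist_force"],1),"w",round(s["gripper_width"],4),"g",round(s["grip_force"],1),"q",np.round(s["q"],2))
E
python3 go.py .6278 -.2307 .160 103
```

```text
t: 0.93
tcp_pos: [0.5578, -0.2879, 0.2309]
tcp_rot: [-2.124, -2.313, 0.0]
wrist_force: [0.6, -0.4, 1.0]
gripper_width: 0.0854
grip_force: 0.0
t 0.9333 pos [ 0.5578 -0.2879  0.2309] yaw 94.88 tilt [-0.0007  0.0005] shift [0.051  0.0746 0.0709] spin -0.1416 F [ 0.6 -0.4  1. ] w 0.0854 g 0.0 q [-0.59  0.4   1.45  0.    1.3  -0.67]
```

```bash
python3 -m crank '[[0.017,0.025,0.024,-0.06],[0.034,0.05,0.048,-0.12],[0.051,0.075,0.071,-0.142],[0.051,0.075,0.071,-0.142],[0.051,0.075,0.071,-0.142]]'
python3 go.py .6278 -.2307 .074 103; python3 -c "
from h import *
snap('side','s1.png',(190,60,320,200),4);print(np.round([px('side',(.6278,-.2307,z)) for z in(.108,.16,.179)]))"
```

```text
t: 1.35
tcp_pos: [0.627, -0.231, 0.1578]
tcp_rot: [-1.957, -2.452, 0.002]
wrist_force: [-0.1, -0.4, -0.1]
gripper_width: 0.0853
grip_force: 0.0
t 1.35 pos [ 0.627  -0.231   0.1578] yaw 102.8 tilt [-0.0042  0.002 ] shift [-0.0002  0.0012  0.0838] spin -0.0034 F [-0.1 -0.4 -0.1] w 0.0853 g 0.0 q [-0.46  0.52  1.43 -0.    1.19 -0.68]
[[237. 144.]
 [237. 130.]
 [237. 124.]]
```

View pics/s1.png

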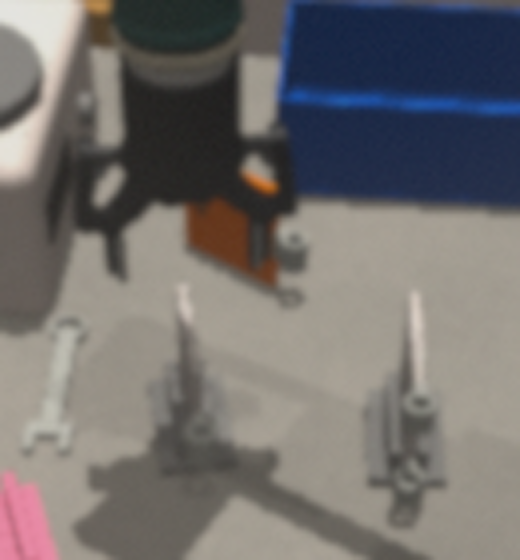

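The fingertips, at about (118,265) and (260,260), straddle the leaf's top edge at (185,300). I'll descend and close.

```bash
python3 -m crank '[[0,0.001,0.03,0],[0,0.001,0.06,0],[0,0.001,0.078,0],[0,0.001,0.083,0],[0,0.001,0.083,0]]' && python3 -m crank '[[0,0,0,0],[0,0,0,0],[0,0,0,0],[0,0,0,0],[0,0,0,0],[0,0,0,0],[0,0,0,0],[0,0,0,0],[0,0,0,0],[0,0,0,0]]' 1 60
python3 go.py .6278 -.2307 .074 103
```

```text
t: 1.82
tcp_pos: [0.627, -0.2336, 0.0768]
tcp_rot: [-1.964, -2.45, 0.001]
wrist_force: [-0.4, -0.1, 0.0]
gripper_width: 0.0853
grip_force: 0.0
t: 2.65
tcp_pos: [0.6288, -0.2328, 0.0779]
tcp_rot: [1.962, 2.452, 0.0]
wrist_force: [-1.5, -0.5, 6.4]
gripper_width: 0.0071
grip_force: 59.5
t 2.65 pos [ 0.6288 -0.2328  0.0779] yaw 102.67 tilt [ 0.0007 -0.0003] shift [ 0.0023 -0.0005  0.0039] spin -0.0058 F [-1.5 -0.5  6.4] w 0.0071 g 59.5 q [-0.46  0.61  1.49  0.    1.04 -0.68]
```

```bash
python3 -m crank '[[0,0,-0.006,0],[0,0,-0.014,0],[0,0,-0.024,0],[0,0,-0.036,0],[0,0,-0.05,0],[0,0,-0.064,0],[0,0,-0.078,0],[0,0,-0.088,0],[0,0,-0.09,0],[0,0,-0.09,0]]'
python3 go.py .5378 .05 .164 90.5; python3 -c "
from h import *
snap('side','s2.png',(170,40,330,200),3)"
```

```text
t: 3.48
tcp_pos: [0.6291, -0.2331, 0.1687]
tcp_rot: [1.962, 2.451, 0.001]
wrist_force: [0.2, 0.2, -2.5]
gripper_width: 0.0071
grip_force: 58.5
t 3.4833 pos [ 0.6291 -0.2331  0.1687] yaw 102.66 tilt [ 0.0021 -0.001 ] shift [ 0.2962 -0.027   0.0042] spin 0.2123 F [ 0.2  0.2 -2.5] w 0.0071 g 58.5 q [-0.46  0.51  1.42  0.    1.21 -0.68]
```

View pics/s2.png

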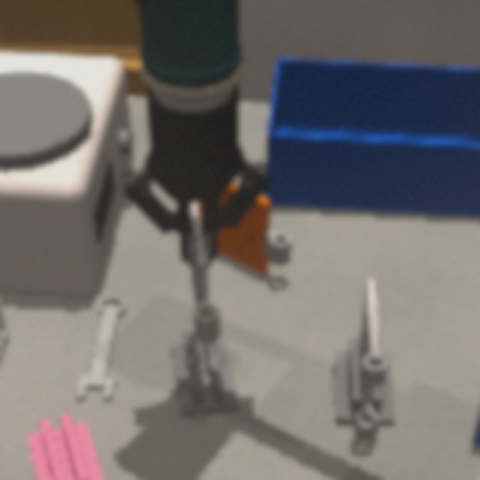

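The leaf hangs upright, clear of its stand, with its knuckle at about (206,313) in the crop. I'll carry it to a staging point short of the jamb.

```bash
python3 -m crank '[[0.008,0,0,0.01],[0.024,-0.001,0,0.03],[0.048,-0.002,0,0.05],[0.078,-0.003,0,0.07],[0.11,-0.004,0,0.09],[0.142,-0.005,0,0.11],[0.174,-0.006,0,0.13],[0.206,-0.007,0,0.15],[0.238,-0.008,0,0.17],[0.268,-0.0095,0,0.19]]' && python3 go.py .538 .115 .162 90.5
```

```text
t: 4.37
tcp_pos: [0.5586, 0.0288, 0.1664]
tcp_rot: [-2.187, -2.253, 0.002]
wrist_force: [0.0, 0.3, -1.4]
gripper_width: 0.0071
grip_force: 58.5
t 4.3667 pos [0.5586 0.0288 0.1664] yaw 91.69 tilt [-0.0021  0.0007] shift [ 0.0867 -0.0181  0.0045] spin 0.0208 F [ 0.   0.3 -1.4] w 0.0071 g 58.5 q [-0.07  0.37  1.67  0.    1.1  -0.1 ]
```

```bash
python3 -m crank '[[0.026,-0.004,0.004,0.007],[0.05,-0.009,0.01,0.014],[0.07,-0.014,0.015,0.021],[0.082,-0.017,0.02,0.021],[0.087,-0.018,0.021,0.021],[0.087,-0.018,0.021,0.021],[0.087,-0.018,0.021,0.021],[0.087,-0.018,0.021,0.021]]' && python3 go.py .538 .115 .145 90.5
python3 - <<'E'
from h import *
snap("top","t3.png");snap("side","s3.png")
t=cv2.imread("pics/raw_t3.png");s=cv2.imread("pics/raw_s3.png")
p=px("top",(.537,.215,.15)).astype(int);q=px("side",(.537,.2,.15)).astype(int);print(p,q)
a=cv2.resize(t[p[1]-38:p[1]+37,p[0]-40:p[0]+60],None,fx=5,fy=5,interpolation=cv2.INTER_CUBIC)
b=cv2.resize(s[q[1]-65:q[1]+55,q[0]-30:q[0]+30],None,fx=5,fy=5,interpolation=cv2.INTER_CUBIC)
c=np.zeros((600,800,3),np.uint8);c[:375,:500]=a;c[:600,500:]=b;cv2.imwrite("pics/c3.png",c)
E
```

```text
t: 5.03
tcp_pos: [0.5404, 0.1121, 0.1465]
tcp_rot: [2.211, 2.231, 0.0]
wrist_force: [0.4, 0.4, -1.9]
gripper_width: 0.0074
grip_force: 58.4
t 5.0333 pos [0.5404 0.1121 0.1465] yaw 90.53 tilt [ 0.0006 -0.0003] shift [ 0.0029 -0.0024  0.0015] spin 0.0005 F [ 0.4  0.4 -1.9] w 0.0074 g 58.4 q [ 0.08  0.38  1.71 -0.    1.05  0.07]
[158 201] [257 273]
```

View pics/c3.png

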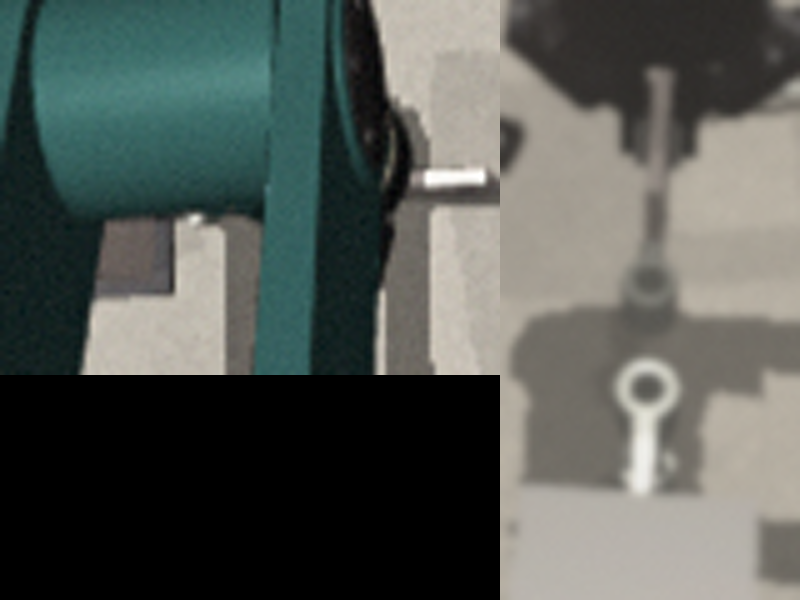

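The wrist hides the jamb in the top view, with only the far end of the plate visible at (485,178). In the side view, the leaf knuckle's top is at (651,282), the jamb's top knuckle is at (648,388), and the plate's top edge runs from (659,68) to (657,190).

```bash
python3 - <<'E'
from h import *
def s(U,V): return ((U-500+.5)/5-.5+227,(V+.5)/5-.5+208)
def t(U,V): return ((U+.5)/5-.5+118,(V+.5)/5-.5+163)
pr=lambda n,p:print(n,np.round(p*1000,1))
k=at("side",*s(651,282),.1366);J=at("side",*s(648,388),.170)
pr("kn",k);pr("jamb",J);pr("edge",at("side",*s(659,70),.1766));pr("edge near",at("side",*s(657,190),.1766))
pr("edge far top",at("top",*t(485,178),.1766));pr("tcp",np.array(sense()["tcp_pos"]))
pr("jamb root",at("side",*s(643,480),.17))
for f in((520,488),(757,497)): pr("post",at("side",*s(*f),.19))
E
```

```text
kn [540.4 171.5 136.6]
jamb [537. 235. 170.]
edge [543.6  91.2 176.6]
edge near [539.9 151.3 176.6]
edge far top [539.6  53.1 176.6]
tcp [540.4 112.1 146.6]
jamb root [536.  271.3 170. ]
post [578.6 286.2 190. ]
post [494.9 282.5 190. ]
```

```bash
python3 -m crank '[[0.003,-0.001,0.001,-0.008],[0.008,-0.002,0.0015,-0.017],[0.016,-0.002,0.0015,-0.017],[0.026,-0.002,0.0015,-0.017],[0.037,-0.002,0.0015,-0.017],[0.047,-0.002,0.0015,-0.017],[0.055,-0.002,0.0015,-0.017],[0.06,-0.002,0.0015,-0.017],[0.0635,-0.002,0.0015,-0.017],[0.0635,-0.002,0.0015,-0.017]]' && python3 -m crank '[[0,0,0,0],[0,0,0,0],[0,0,0,0],[0,0,0,0]]' && python3 go.py .538 .1757 .145 91.5
python3 - <<'E'
from h import *
snap("side","s4.png");snap("top","t4.png")
s=cv2.imread("pics/raw_s4.png");t=cv2.imread("pics/raw_t4.png")
q=px("side",(.537,.235,.15)).astype(int);p=px("top",(.537,.215,.15)).astype(int);print(q,p)
a=cv2.resize(s[q[1]-55:q[1]+45,q[0]-25:q[0]+25],None,fx=6,fy=6,interpolation=cv2.INTER_CUBIC)
b=cv2.resize(t[p[1]-38:p[1]+37,p[0]-40:p[0]+60],None,fx=5,fy=5,interpolation=cv2.INTER_CUBIC)
c=np.zeros((600,800,3),np.uint8);c[:,:300]=a;c[:375,300:]=b;cv2.imwrite("pics/c4.png",c)
E
```

```text
t: 5.97
tcp_pos: [0.5371, 0.1775, 0.1448]
tcp_rot: [-2.19, -2.252, -0.0]
wrist_force: [-0.3, 0.4, -2.9]
gripper_width: 0.0071
grip_force: 58.4
t: 6.3
tcp_pos: [0.5371, 0.1762, 0.1448]
tcp_rot: [-2.192, -2.251, 0.0]
wrist_force: [0.5, -0.2, -1.6]
gripper_width: 0.007
grip_force: 58.4
t 6.3 pos [0.5371 0.1762 0.1448] yaw 91.52 tilt [-0.0001  0.    ] shift [-0.0005  0.0009 -0.0002] spin 0.0003 F [ 0.5 -0.2 -1.6] w 0.007 g 58.4 q [0.19 0.4  1.68 0.   1.06 0.17]
[256 289] [158 201]
```

View pics/c4.png

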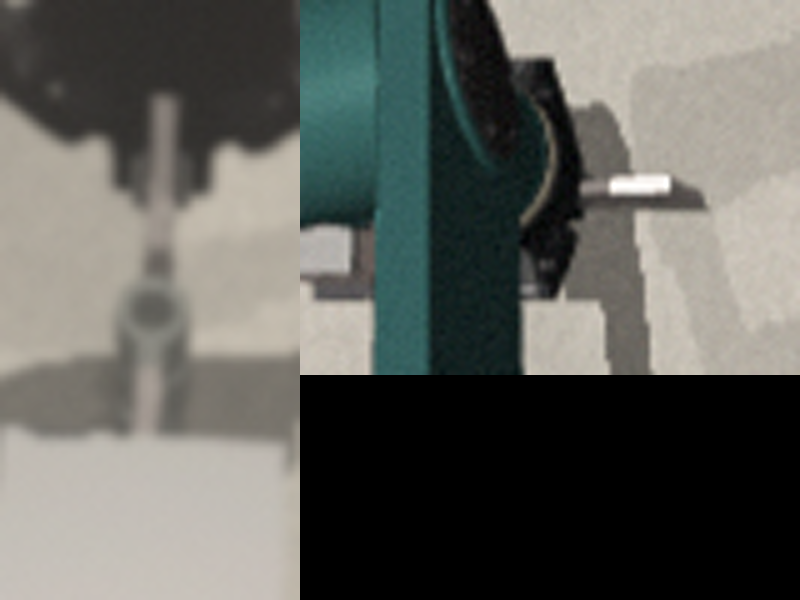

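The knuckle is in. In the side panel, the jamb ring is at (153,312), the plate's top edge runs from (165,97) to (159,240), and the jamb leaf's root is at (146,430). In the top panel, the plate's far end is at (671,184).

```bash
python3 - <<'E'
from h import *
s=lambda U,V:((U+.5)/6-.5+231,(V+.5)/6-.5+234)
t=lambda U,V:((U-300+.5)/5-.5+118,(V+.5)/5-.5+163)
pr=lambda n,p:print(n,np.round(p*1000,1))
pr("ring",at("side",*s(153,312),.17));pr("root",at("side",*s(146,430),.17))
a=at("side",*s(165,97),.175);b=at("side",*s(159.5,240),.175);pr("edge",a);pr("edge near",b)
pr("far end",at("top",*t(671,184),.175))
for z in (.172,.175,.178): pr(f"near end of top edge z={z}",at("side",*s(159,250),z))
E
```

```text
ring [537.2 235.8 170. ]
root [536.3 274.4 170. ]
edge [539.1 160.1 175. ]
edge near [536.9 213.3 175. ]
far end [537.9 115.8 175. ]
near end of top edge z=0.172 [536.8 215.3 172. ]
near end of top edge z=0.175 [536.8 216.8 175. ]
near end of top edge z=0.178 [536.7 218.3 178. ]
```

```bash
python3 -m crank '[[0,0.0012,0,0],[0,0.0012,0,0],[0,0.0012,0,0],[0,0.0012,0,0],[0,0.0012,0,0],[0,0.0012,0,0],[0,0.0012,0,0],[0,0.0012,0,0]]' && python3 go.py .538 .1757 .145 91.5 && python3 -c "
from rig import *
import numpy as np
print(np.abs(sense()['joint_velocities']).max(),job_done())"
```

```text
t: 7.07
tcp_pos: [0.5383, 0.1766, 0.1448]
tcp_rot: [-2.191, -2.251, -0.0]
wrist_force: [-0.4, 0.0, -2.5]
gripper_width: 0.0072
grip_force: 58.4
t 7.0667 pos [0.5383 0.1766 0.1448] yaw 91.55 tilt [0.     0.0001] shift [-0.0009 -0.0003 -0.0002] spin 0.0008 F [-0.4  0.  -2.5] w 0.0072 g 58.4 q [0.2  0.4  1.68 0.   1.06 0.17]
the job is handed in; nothing more can be done
0.001903060534680181 None
```

I handed the job in at about 7 s with the gripper holding the single-knuckle leaf still (58 N) and its knuckle between the jamb's two; by my measurements the holes line up to within about 1 mm sideways, the height is inferred from the gripper position, and the wrist force showed no sign of contact with the jamb.

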